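Open the receipt printer for a new roll

TASK

The receipt printer beside the till has run out of paper: open it so that the new roll can be dropped in. Find the flush release button in the flat panel of its front deck (it is easier felt than seen), press it in with a fingertip so that the cover springs up, let the button come back, then push the cover all the way back until it stands open by itself. Only touch and push, without forcing anything, and leave the new roll and the bell where they stand.

Things in the scene. Friction and masses are not known exactly. Their poses are not given: they have to be found in the camera images.
- printer: Receipt printer, warm grey plastic, 152 mm deep (x), 168 wide (y), 110 high, fixed to the counter. Origin: centre of its underside, z = 0; x points from its front to its back, z up. Top: in front a deck (x -76 to -18 mm, rim z = 110) with a dark inlaid panel, behind it the cover (x -13 to 66, top z = 110).
- panel_mid (a point): Middle of the inlaid panel's face, at x = -46, y = 0, z = 107 mm in the printer's frame. The panel is flat, hard, dark grey, seen over 48 mm (x) by 80 mm (y). In it is the release button: its centre is on the panel's middle line (x = -46), at a y anywhere from -20 to 20 mm, different every time and not reported: feel or look for it.
- release (a joint): Push of the release button, m: 0 up, 0.004 fully in (down). A plain rectangle of the panel's plastic, 40 mm (x) by 36 (y), hairline gap round it, flat face 2 mm below the panel's (z = 105 mm). A fingertip must be wholly inside it, else it stops hard on the panel. Sprung: gives at 1.2 N, 4.5 N at the bottom, comes back up; frees the cover at about 0.0025.
- cover (a joint): Angle of the cover, rad: 0 shut and caught, 1.92 fully back at its stop. 168 mm wide, 90 g, slick plastic. When freed a spring throws it to about 1.2 within 1 s and holds it there. Pushed back past upright (1.57) it falls to the stop and stays; let go before, it falls back to 1.2.
- cover_hinge (a point): Middle of the cover's hinge line, at x = 65.5, y = 0, z = 105 mm in the printer's frame; the line runs along the printer's y.
- cover_edge (a point): Middle of the cover's free edge, 79 mm from the hinge, on its top face; moves with the cover (at 1.2 rad 76 mm above and 23 before the hinge). Under it hangs a 124 mm wide flange with a foot, which with the cover shut is 79 to 82 mm before and 14 to 20 below the hinge line; at 1.2 rad it is the foremost and lowest part of the edge, 66 mm above and 47 before the hinge.
- paper_roll: New paper roll, white, a loose upright cylinder 58 mm across and 80 high with a 13 mm bore, on the counter left of the printer. Origin: centre of its underside. Not to be disturbed.
- counter_bell: Counter bell, 76 mm across and 56 high, loose on the counter. Origin: centre of its underside. Not to be disturbed.

How it is judged:
By the outcome, as a careful person would: the job done as asked, in the order asked, and still so for the second after the job is handed in, with the robot touching nothing.
It also fails if it takes over 48 s, if anything falls off the work surface, if the arm or the gripper's body presses on something with over 40 N, if the wrist force passes 120 N, or if a joint passes its speed limit or range.

ROBOT

A 6-joint arm with a two-finger parallel gripper is mounted at the origin on a cart in front of the work surface, level with it; the furniture and walls round the work are solid. World frame = base frame: x ahead of the robot, y to its left, z up, the work surface at z = 0. Lengths are in m, angles in rad, forces in N, time in s.
With the tool pointing down it reaches from about 0.425 to 0.925 m from the base axis. Payload 12.5 kg.
Tool frame: the origin (TCP) lies on the centre line of the jaws, within the pads' length; the fingertips stand 14 mm ahead of it and the grasp point (between the pads) lies 5 mm behind it; z points along the fingers, y is the line along which they close (so a half turn about z gives the same grasp; the last joint's range is limited). The gripper opens to 85 mm and grips with 20 to 120 N. Pads are 22 mm wide; open, the fingers measure 114 mm over their backs; the gripper's body (76 mm by 85 mm) begins 54 mm behind the grasp point. The pads swing forward as they close: fully open they stand 13 mm farther back than shut.
Start: joints at [-1.439, 0.491, 1.559, -0, 1.092, -0.106], TCP at [0.147, -0.607, 0.245] pointing down, gripper open.
Joint ranges: [-3.1, 3.1], [-0.84, 2.19], [0.05, 2.79], [-1.13, 4.28], [0.06, 2.93], [-2.69, 2.69]. Speed limits (rad/s): [2.22, 2.22, 2.79, 3.14, 3.14, 3.14].

INTERFACE

Orientations are given as a rotation vector (axis times angle).
In Python, from bench import bot gives the robot as it stands.
- The arm moves only by the shell command python3 steer.py FILE, which reads ROWS from the file FILE. ROWS is a JSON list of rows, 1 to 10 of them, each of 5 numbers: the opening from 0.0 (shut) to 1.0 (fully open), then dx, dy, dz in shares of 800 mm (1.0 is 800 mm), then a turn about the tool's z in shares of 4 rad (1.0 is 4 rad); each row is the pose to reach, as a shift and turn from the pose commanded when the command began, along the tool's axes at that moment; what a row does not reach only later rows make up. A row lasts 1/8 s, in which the tool goes at most 0.0625 m and 0.188 rad, less where a joint would pass 70% of its speed; a pose out of reach is approached as far as the arm can. The fingers move at their own pace and stop on an object; the grip force is fixed at half the most. Time passes only in rows, so rows that do not move let the fingers close. It prints the time, the measured TCP pose, the force, the opening and the grip force at its end. Shift and turn numbers lie between -1 and 1, and a call with a number outside is refused. Input that does not fit is refused with a message, and nothing moves.
- bot.get_obs(): the state, without advancing time (a new reading comes with each control period).
- bot.get_image(name): name is "side" or "top" or "wrist"; returns a dict with "frame" (420x560x3 uint8, red, green, blue), "fx", "fy", "cx", "cy" (pixels), "k1" (the pictures are not rectified: a ray, as slopes to the right and down, at radius r is drawn at 1 + k1 r^2 times it, then the intrinsics apply), "rvec" (rotation vector, rad) and "tvec" (3), from world to camera coordinates, as OpenCV has them. Camera axes: x right, y down, z forward; pixel columns grow to the right and rows downward; lengths in m; the calibration is good to about 2 mm. A picture is of the moment at which its call begins. There is no depth.
- bot.hand_in(): hands the job in; it is judged then, once.
The state is a dict: "t": time; "q": joint angles; "qd": joint speeds; "joint_efforts": joint torques, N m; "position": TCP position; "orientation": TCP orientation; "force": force on the tool from outside, world axes, zero at the start; "moment": the same for the moment, N m; "width": opening from 0.0 (shut) to 1.0 (fully open); "grip_force": force on a finger pad.
Only numpy, scipy, OpenCV 4.12 (cv2) and the standard library are available. Lean on these libraries where they do the work, as an engineer would, in place of code of your own. Each camera call takes 0.05 s, during which the arm holds its last target. There are 200 camera calls.

## Working session

There is one attempt and no reset: what is moved stays moved. The work goes in short steps, Python scripts to look and compute and a shell command to move; the robot and the scene stay as the last step left them, time stands still between calls to the robot, and variables do not carry over. Pictures are saved under pics/ and viewed, at most 10 in all, crops included, and the job is handed in when it is done.

```bash
ls; mkdir -p pics; python3 - <<'E'
from bench import bot
import cv2,numpy as np
o=bot.get_obs();print(o)
ims=[]
for n in("side","top","wrist"):
    d=bot.get_image(n);cv2.imwrite(f"pics/{n}0.png",d["frame"][:,:,::-1]);np.savez(f"pics/{n}0.npz",**d)
    print(n,{k:v for k,v in d.items() if k!="frame"})
E
```

```text
bench.py
pics
steer.py
{'t': 0.0, 'q': array([-1.43863154e+00,  4.91596740e-01,  1.55949489e+00,  4.09498104e-06,
        1.09169228e+00, -1.05631926e-01]), 'qd': array([ 0.00068527,  0.00172894, -0.00204566, -0.00080999, -0.00143691,
        0.00163589]), 'joint_efforts': array([ 1.80656567e-03, -6.18434858e+01, -2.61588639e+01, -8.62721708e-05,
        4.03476224e-03, -3.74147604e-06]), 'position': array([ 0.1471996 , -0.60718446,  0.24468898]), 'orientation': array([-3.11823030e+00, -3.72506484e-01,  1.91106452e-05]), 'force': array([-0.15841452, -0.10570102, -0.16576312]), 'moment': array([ 0.01173313,  0.05755173, -0.00902541]), 'grip_force': 0.0, 'width': 1.001312968002878}
side {'fx': 519.8736454038936, 'fy': 519.8736454038936, 'cx': 275.39666294115835, 'cy': 214.67038851302348, 'k1': -0.0014507417508001922, 'rvec': array([ 1.95420731, -0.24301286,  0.17792531]), 'tvec': array([-0.57621405,  0.08121201,  0.89576693])}
top {'fx': 526.6640581739446, 'fy': 526.6640581739446, 'cx': 281.12423625400527, 'cy': 205.98502146718135, 'k1': -0.10343934469694964, 'rvec': array([ 2.11719656, -2.16568279,  0.16593624]), 'tvec': array([-0.13190413,  0.52439789,  1.03974034])}
wrist {'fx': 293.87955183121403, 'fy': 293.87955183121403, 'cx': 283.80251974946924, 'cy': 204.11371106856964, 'k1': -0.012262329259537515, 'rvec': array([-2.29652239,  1.80640811,  0.24438018]), 'tvec': array([-0.62524483, -0.03558475,  0.37780444])}
```

View pics/top0.png

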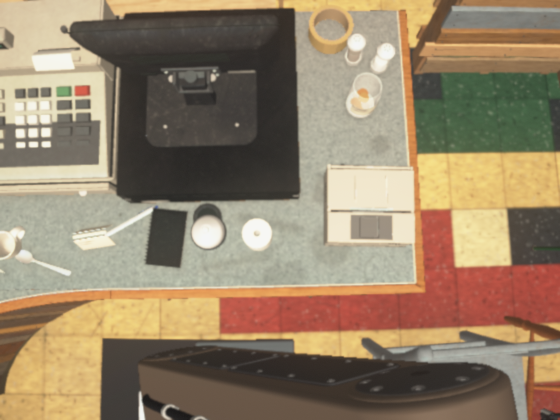

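View pics/side0.png

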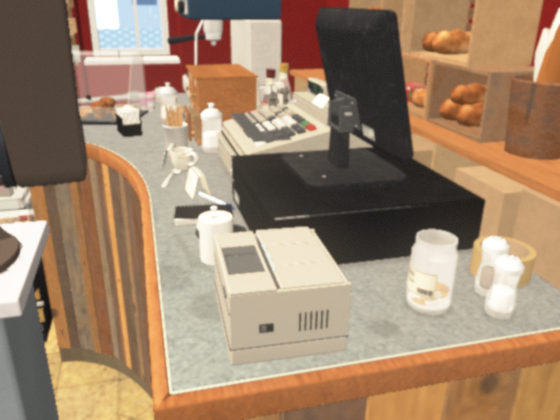

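Top view: printer at about (370,205), its dark panel at (372,227), front toward the robot. The roll is at (257,234), and what looks like the bell is at (208,228). The side view agrees. Next I'll measure the panel and the printer's outline.

```bash
cat > h.py <<'E'
import cv2,numpy as np
def ray(d,uv):
    K=np.array([[d["fx"],0,d["cx"]],[0,d["fy"],d["cy"]],[0,0,1]],float)
    n=cv2.undistortPoints(np.array(uv,float).reshape(-1,1,2),K,np.array([float(d["k1"]),0,0,0])).reshape(-1,2)
    R=cv2.Rodrigues(np.array(d["rvec"]))[0]
    return -R.T@d["tvec"],np.c_[n,np.ones(len(n))]@R
def onz(d,uv,z):
    c,v=ray(d,uv);return c+v*((z-c[2])/v[:,2])[:,None]
def proj(d,P):
    K=np.array([[d["fx"],0,d["cx"]],[0,d["fy"],d["cy"]],[0,0,1]],float)
    return cv2.projectPoints(np.array(P,float).reshape(-1,3),np.array(d["rvec"]),np.array(d["tvec"]),K,np.array([float(d["k1"]),0,0,0]))[0].reshape(-1,2)
E
python3 - <<'E'
from h import *
d=dict(np.load("pics/top0.npz"));f=d["frame"]
g=cv2.cvtColor(f,cv2.COLOR_RGB2GRAY)
m=np.zeros_like(g);m[205:246,340:402]=(g[205:246,340:402]<140)*255
cs=max(cv2.findContours(m,0,1)[0],key=cv2.contourArea)
r=cv2.minAreaRect(cs);b=cv2.boxPoints(r);print("panel px",r)
P=onz(d,b,.107);print(P.round(4),np.linalg.norm(P-np.roll(P,1,0),axis=1),P.mean(0))
hsv=cv2.cvtColor(f,cv2.COLOR_RGB2HSV);print(f[185,370],f[230,340],f[150,330],f[270,330])
E
python3 - <<'E'
import cv2
a=cv2.imread("pics/top0.png")[150:260,310:430]
b=cv2.imread("pics/wrist0.png")
cv2.imwrite("pics/c1.png",cv2.resize(a,None,fx=5,fy=5,interpolation=3))
E
```

```text
panel px ((369.0, 227.0), (20.0, 20.0), 90.0)
[[ 0.4861 -0.2926  0.107 ]
 [ 0.4852 -0.3313  0.107 ]
 [ 0.4467 -0.3294  0.107 ]
 [ 0.4476 -0.2909  0.107 ]] [0.03855087 0.03865755 0.03860523 0.03844237] [ 0.46641165 -0.31106492  0.107     ]
[241 231 206] [242 233 210] [170 168 152] [184 186 169]
```

View pics/c1.png

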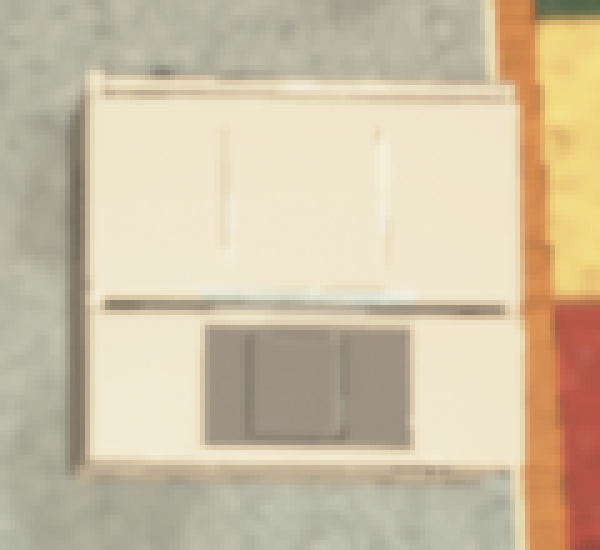

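The crop shows the button as a rectangle at crop x 248–343, y 332–438, inside the panel at x 203–411, y 326–447. It sits slightly left of the middle.

```bash
python3 - <<'E'
from h import *
from bench import bot
d=dict(np.load("pics/top0.npz"));o=bot.get_obs()
c=lambda L:(np.array(L,float)+.5)/5-.5+[310,150]
P=onz(d,c([[203,326],[411,326],[411,447],[203,447]]),.107);print(P.round(4),np.linalg.norm(P-np.roll(P,1,0),axis=1),P.mean(0))
B=onz(d,c([[248,332],[343,332],[343,438],[248,438]]),.105);print(B.round(4),np.linalg.norm(B-np.roll(B,1,0),axis=1),B.mean(0))
T=onz(d,c([[90,75],[516,86],[523,465],[88,462]]),.11);print(T.round(4),np.linalg.norm(T-np.roll(T,1,0),axis=1),T.mean(0))
R=cv2.Rodrigues(o["orientation"])[0];print(R.round(4))
# wide gradient profile check of button edges
g=cv2.cvtColor(d["frame"],cv2.COLOR_RGB2GRAY).astype(int);print(g[220:236,346:397].mean(0).round().astype(int))
f=onz(d,[[257,234],[208,230]],.08);print("roll,bell?",f)
# side check: panel corners projected
s=dict(np.load("pics/side0.npz"));print(proj(s,P).round(1))
E
```

```text
[[ 0.4908 -0.2759  0.107 ]
 [ 0.4889 -0.3563  0.107 ]
 [ 0.4422 -0.3539  0.107 ]
 [ 0.4442 -0.2739  0.107 ]] [0.04662612 0.0805015  0.0467664  0.07995925] [ 0.46652886 -0.31499732  0.107     ]
[[ 0.4883 -0.2934  0.105 ]
 [ 0.4875 -0.3302  0.105 ]
 [ 0.4465 -0.3282  0.105 ]
 [ 0.4474 -0.2916  0.105 ]] [0.0409552  0.03680637 0.04100988 0.03658898] [ 0.4674261  -0.31086059  0.105     ]
[[ 0.5898 -0.2357  0.11  ]
 [ 0.5821 -0.4024  0.11  ]
 [ 0.434  -0.3961  0.11  ]
 [ 0.4393 -0.2295  0.11  ]] [0.15063958 0.16689893 0.14824275 0.16664137] [ 0.51127023 -0.31592439  0.11      ]
[[ 9.719e-01  2.356e-01 -1.000e-04]
 [ 2.356e-01 -9.719e-01  9.000e-04]
 [ 1.000e-04 -9.000e-04 -1.000e+00]]
[233 233 232 226 201 163 149 148 148 148 148 148 144 131 134 146 148 148
 148 148 148 148 148 148 148 148 148 148 148 148 151 155 143 142 146 147
 147 147 148 147 147 147 147 147 148 162 204 227 231 231 232]
roll,bell? [[ 0.46065849 -0.09512991  0.08      ]
 [ 0.47063926  0.00112142  0.08      ]]
[[253.5 245.6]
 [265.8 273.1]
 [228.6 276.4]
 [220.1 248.4]]
```

The side view is consistent with the panel (projected corners fall on it), and the button measures 41 x 37 mm, close to the given 40 x 36. Its centre is at (0.467, -0.311), and the printer's yaw is about -0.03. I'll go above it with the fingers shut, turned so their thickness lies along the button's 40 mm side.

The rows are not in the units I measure in: shifts go in shares of 800 mm and turns go in shares of 4 rad. I convert before sending: 0.381 m / 0.8 = 0.4763, -0.2125 m / 0.8 = -0.2656, -1.303 rad / 4 = -0.3258.

```bash
echo '[[0, 0.4763, -0.2656, 0, -0.3258], [0, 0.4763, -0.2656, 0, -0.3258], [0, 0.4763, -0.2656, 0, -0.3258], [0, 0.4763, -0.2656, 0, -0.3258], [0, 0.4763, -0.2656, 0, -0.3258], [0, 0.4763, -0.2656, 0, -0.3258], [0, 0.4763, -0.2656, 0, -0.3258], [0, 0.4763, -0.2656, 0.0625, -0.3258], [0, 0.4763, -0.2656, 0.0625, -0.3258], [0, 0.4763, -0.2656, 0.0625, -0.3258]]' > m.json && python3 steer.py m.json
cat > look.py <<'E'
from h import *
from bench import bot
import sys
n=sys.argv[1]
o=bot.get_obs();R=cv2.Rodrigues(o["orientation"])[0]
print(o["t"],o["position"].round(4),R.round(3).tolist(),o["force"].round(2),o["width"],o["q"].round(2))
ims=[]
for c in("side","top","wrist"):
    d=bot.get_image(c);np.savez(f"pics/{c}{n}.npz",**d);cv2.imwrite(f"pics/{c}{n}.png",d["frame"][:,:,::-1])
E
python3 look.py 1; python3 - <<'E'
from h import *
d=dict(np.load("pics/wrist1.npz"))
print(proj(d,[[.467,-.311,.105],[.488,-.293,.105],[.4465,-.329,.105],[.4908,-.2759,.107],[.4422,-.3539,.107]]).round(0))
E
```

```text
t: 1.4
position: [0.4675, -0.3119, 0.1964]
orientation: [2.255, 2.186, -0.0]
force: [-0.1, 0.7, 0.7]
width: -0.002
grip_force: 0.0
1.4 [ 0.4675 -0.3119  0.1964] [[0.031, 1.0, 0.0], [1.0, -0.031, -0.001], [-0.0, 0.0, -1.0]] [-0.12  0.66  0.74] -0.0023941003424877 [-0.71  0.46  1.77 -0.    0.91 -0.67]
[[284. 209.]
 [311. 186.]
 [260. 232.]
 [315. 164.]
 [256. 261.]]
```

View pics/wrist1.png

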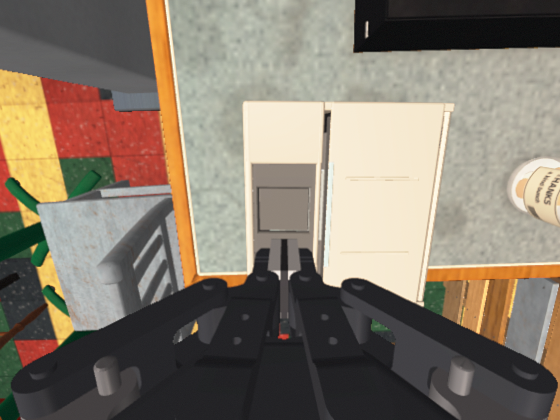

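The wrist view shows the button at about (258–310, 187–231), centred at (284,209). That is exactly where my estimate projects, so I'll descend.

Converted, 0.072 m / 0.8 = 0.09, 0.06 m / 0.8 = 0.075.

```bash
echo '[[0, 0, 0, 0.0375, 0], [0, 0, 0, 0.075, 0], [0, 0, 0, 0.09, 0], [0, 0, 0, 0.09, 0]]' > m.json && python3 steer.py m.json && echo '[[0, 0, 0, 0.0025, 0], [0, 0, 0, 0.0038, 0], [0, 0, 0, 0.005, 0], [0, 0, 0, 0.005, 0]]' > m.json && python3 steer.py m.json; python3 -c "
from bench import bot
print(bot.get_obs()['force'],bot.get_obs()['position'])"
```

```text
t: 2.05
position: [0.4674, -0.3115, 0.1235]
orientation: [-2.255, -2.187, 0.0]
force: [-0.1, -0.0, 0.4]
width: -0.002
grip_force: 0.0
t: 2.55
position: [0.4675, -0.3112, 0.1195]
orientation: [2.254, 2.188, -0.0]
force: [0.4, 0.2, -0.1]
width: 0.003
grip_force: 0.0
[ 0.37720543  0.24169162 -0.13383539] [ 0.46751323 -0.31115224  0.11947016]
```

Converted, 0.002 m / 0.8 = 0.0025, 0.001 m / 0.8 = 0.0013.

```bash
for i in 1; do echo '[[0, 0, 0, 0.0013, 0], [0, 0, 0, 0.0025, 0], [0, 0, 0, 0.0025, 0]]' > m.json && python3 steer.py m.json ; done; echo '[[0, 0, 0, 0.0013, 0], [0, 0, 0, 0.0013, 0], [0, 0, 0, 0.0013, 0]]' > m.json && python3 steer.py m.json
```

```text
t: 2.92
position: [0.4675, -0.3112, 0.1174]
orientation: [2.254, 2.188, -0.0]
force: [0.2, 0.3, 1.7]
width: 0.0
grip_force: 1.1
t: 3.3
position: [0.4675, -0.3112, 0.1163]
orientation: [2.254, 2.188, -0.0]
force: [-0.0, 0.9, 3.3]
width: -0.001
grip_force: 1.6
```

Force is rising softly at 1.7 then 3.3 N, so this is the button and not the panel. I'll go another 1 mm.

Converted, 0.001 m / 0.8 = 0.0013, 0.0005 m / 0.8 = 0.0006.

```bash
echo '[[0, 0, 0, 0.0006, 0], [0, 0, 0, 0.0013, 0], [0, 0, 0, 0.0013, 0], [0, 0, 0, 0.0013, 0]]' > m.json && python3 steer.py m.json; python3 look.py 2; python3 -c "
import cv2,numpy as np
a=cv2.imread('pics/side2.png');b=cv2.imread('pics/side0.png')
cv2.imwrite('pics/c2.png',cv2.resize(a[120:360,150:430],None,fx=2,fy=2))"
```

```text
t: 3.8
position: [0.4676, -0.3112, 0.1153]
orientation: [2.254, 2.188, -0.0]
force: [0.6, 0.4, 4.4]
width: -0.001
grip_force: 2.0
3.8 [ 0.4676 -0.3112  0.1153] [[0.03, 1.0, 0.0], [1.0, -0.03, -0.0], [-0.0, 0.0, -1.0]] [0.56 0.41 4.4 ] -0.0014338008675137274 [-0.7   0.57  1.84 -0.    0.73 -0.67]
```

View pics/c2.png

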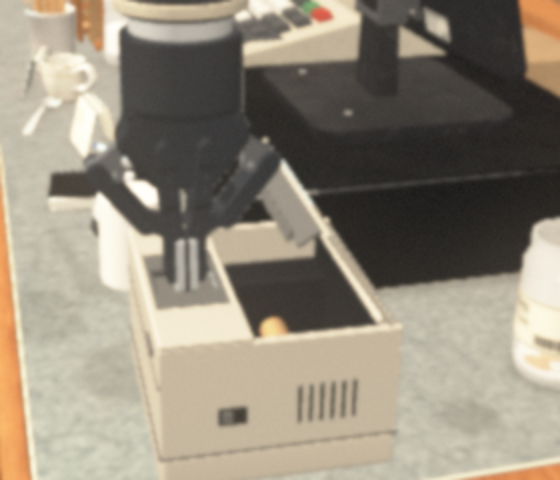

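The cover has sprung up and its underside shows at (285,200), with a force of 4.4 N. Now I'll lift off so the button returns, back away a little, and turn the hand so its narrow side faces the cover.

Converted, -0.06 m / 0.8 = -0.075, -0.03 m / 0.8 = -0.0375.

```bash
echo '[[0, 0, 0, -0.025, 0], [0, 0, -0.0125, -0.05, 0], [0, 0, -0.0375, -0.075, 0], [0, 0, -0.0375, -0.075, 0]]' > m.json && python3 steer.py m.json && echo '[[0, 0, 0, 0, 0.3928], [0, 0, 0, 0, 0.3928], [0, 0, 0, 0, 0.3928], [0, 0, 0, 0, 0.3928], [0, 0, 0, 0, 0.3928], [0, 0, 0, 0, 0.3928], [0, 0, 0, 0, 0.3928], [0, 0, 0, 0, 0.3928], [0, 0, 0, 0, 0.3928], [0, 0, 0, 0, 0.3928]]' > m.json && python3 steer.py m.json; python3 look.py 3;python3 -c "
import cv2,numpy as np
a=cv2.imread('pics/side3.png');b=cv2.imread('pics/top3.png')
cv2.imwrite('pics/c3.png',np.hstack([cv2.resize(a[120:360,150:350],None,fx=2,fy=2),cv2.resize(b[120:300,280:430],(400,480))]))"
```

```text
t: 4.45
position: [0.4369, -0.3104, 0.1761]
orientation: [2.255, 2.186, -0.0]
force: [0.5, -0.5, -0.6]
width: 0.001
grip_force: 0.0
t: 5.7
position: [0.4377, -0.3101, 0.1744]
orientation: [-3.14, 0.046, 0.002]
force: [0.5, -0.3, 0.6]
width: -0.002
grip_force: 0.0
5.7 [ 0.4377 -0.3101  0.1744] [[1.0, -0.029, -0.001], [-0.029, -1.0, 0.001], [-0.001, -0.001, -1.0]] [ 0.51 -0.27  0.56] -0.0022609821412640833 [-0.74  0.45  1.85 -0.    0.83  0.86]
```

View pics/c3.png

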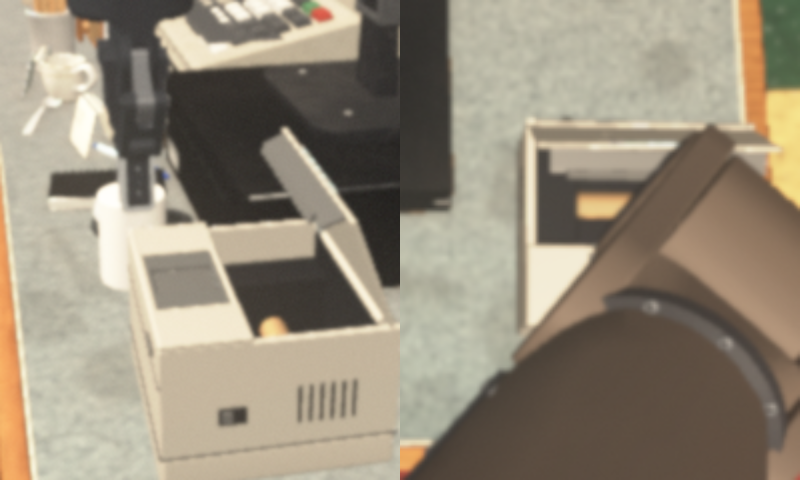

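Left half: the cover stands at about 1.2, the button is back up and the hand is clear in front. Now the push backwards at foot height.

Converted, 0.095 m / 0.8 = 0.1188, 0.07 m / 0.8 = 0.0875.

```bash
echo '[[0, 0.0375, 0, 0, 0], [0, 0.075, 0, 0, 0], [0, 0.0875, 0, 0, 0], [0, 0.0938, 0, 0, 0], [0, 0.1, 0, 0, 0], [0, 0.1063, 0, 0, 0], [0, 0.1125, 0, 0, 0], [0, 0.1188, 0, 0, 0], [0, 0.1188, 0, 0, 0]]' > m.json && python3 steer.py m.json && echo '[[0, 0.005, 0, 0, 0], [0, 0.01, 0, 0, 0], [0, 0.015, 0, 0, 0], [0, 0.0188, 0, 0, 0], [0, 0.0188, 0, 0, 0]]' > m.json && python3 steer.py m.json; python3 look.py 4;python3 -c "
import cv2,numpy as np
a=cv2.imread('pics/side4.png')
cv2.imwrite('pics/c4.png',cv2.resize(a[120:360,150:350],None,fx=2,fy=2))"
```

```text
t: 6.98
position: [0.5327, -0.3131, 0.1752]
orientation: [3.141, -0.047, 0.0]
force: [0.0, 0.8, -0.1]
width: 0.003
grip_force: 0.0
t: 7.6
position: [0.5476, -0.3135, 0.1752]
orientation: [3.141, -0.047, 0.0]
force: [0.2, -0.9, 0.3]
width: 0.0
grip_force: 0.0
7.6 [ 0.5476 -0.3135  0.1752] [[1.0, -0.03, 0.0], [-0.03, -1.0, -0.0], [0.0, 0.0, -1.0]] [ 0.24 -0.93  0.26] 0.00011647698396826487 [-0.62  0.57  1.62 -0.    0.95  0.98]
```

View pics/c4.png

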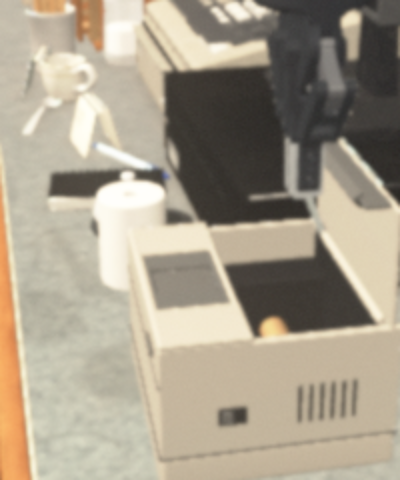

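The cover is now nearly upright against the finger at (310,180). I'll push it gently past upright.

Converted, 0.014 m / 0.8 = 0.0175, 0.012 m / 0.8 = 0.015.

```bash
echo '[[0, 0.0038, 0, 0, 0], [0, 0.0075, 0, 0, 0], [0, 0.0113, 0, 0, 0], [0, 0.015, 0, 0, 0], [0, 0.0175, 0, 0, 0], [0, 0.0175, 0, 0, 0], [0, 0.0175, 0, 0, 0], [0, 0.0175, 0, 0, 0]]' > m.json && python3 steer.py m.json; python3 look.py 5;python3 -c "
import cv2,numpy as np
a=cv2.imread('pics/side5.png')
cv2.imwrite('pics/c5.png',cv2.resize(a[120:360,150:400],None,fx=2,fy=2))"
```

```text
t: 8.75
position: [0.5614, -0.314, 0.1753]
orientation: [3.141, -0.048, 0.0]
force: [0.2, 0.1, -0.2]
width: -0.002
grip_force: 0.0
8.75 [ 0.5614 -0.314   0.1753] [[1.0, -0.03, 0.0], [-0.03, -1.0, -0.0], [0.0, 0.0, -1.0]] [ 0.21  0.06 -0.25] -0.0018151504478522396 [-0.61  0.59  1.58 -0.    0.97  0.99]
```

View pics/c5.png

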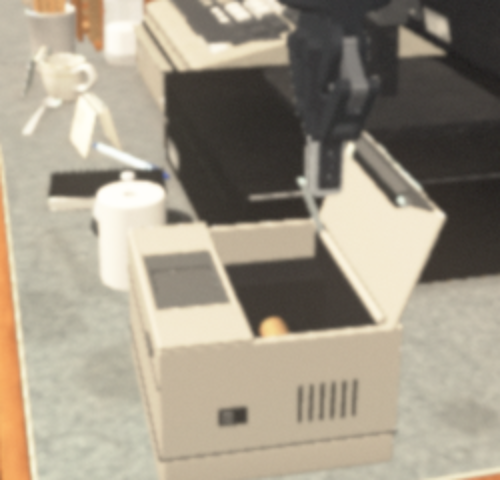

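The cover has fallen back to its stop, leaning rearward at (400,210) and clear of the finger. I'll back off and check again.

Converted, -0.12 m / 0.8 = -0.15, -0.08 m / 0.8 = -0.1.

```bash
echo '[[0, -0.05, 0, 0, 0], [0, -0.1, 0, 0, 0], [0, -0.15, 0, -0.025, 0], [0, -0.15, 0, -0.075, 0], [0, -0.15, 0, -0.075, 0], [0, -0.15, 0, -0.075, 0], [0, -0.15, 0, -0.075, 0]]' > m.json && python3 steer.py m.json; python3 look.py 6;python3 -c "
import cv2,numpy as np
a=cv2.imread('pics/side6.png');b=cv2.imread('pics/top6.png')
cv2.imwrite('pics/c6.png',np.hstack([cv2.resize(a[120:360,150:350+50],None,fx=1.6,fy=2),cv2.resize(b[120:300,180:430],(400,480))]))"
```

```text
t: 9.78
position: [0.4414, -0.3101, 0.2343]
orientation: [-3.14, 0.047, 0.002]
force: [1.7, -0.8, -0.1]
width: -0.001
grip_force: 0.0
9.775 [ 0.4414 -0.3101  0.2343] [[1.0, -0.03, -0.001], [-0.03, -1.0, 0.001], [-0.001, -0.001, -1.0]] [ 1.7  -0.75 -0.06] -0.0007947505820450186 [-0.73  0.38  1.78 -0.    0.98  0.87]
```

View pics/c6.png

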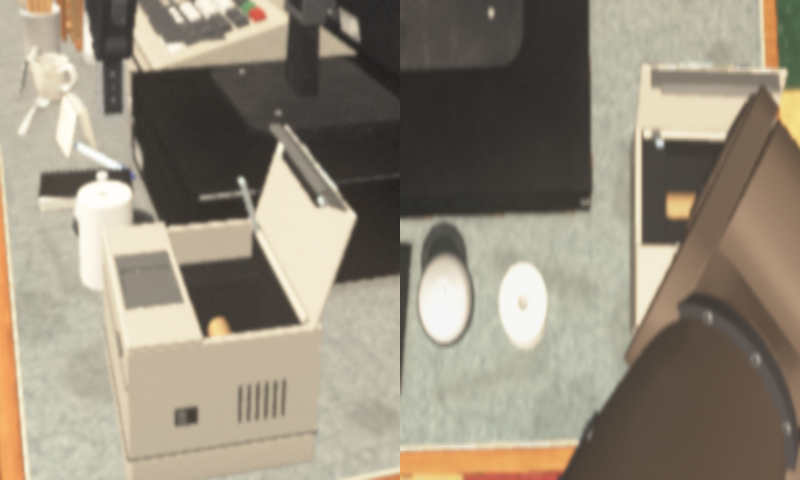

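The cover stands fully back by itself, the hand is clear, and the roll and bell are undisturbed.

```bash
python3 -c "
from bench import bot
print(bot.hand_in())"
```

```text
the job is handed in; nothing more can be done
None
```

The printer is open and the job is handed in: I pressed the button in and let it come back, then pushed the cover back until it stood open by itself, without touching the roll or the bell; it took about 10 s of the 48 s allowed, and no verdict came back.

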